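Clip the snap hook onto the cylinder head's lifting eye

TASK

Take the snap hook out of its wooden parking block, hold it upright and press it straight down over the yellow lifting eye of the finned cylinder head until the red gate has sprung in and snapped shut again behind the bar; push gently, never with more than about 20 N. Then pull it up against the bar with a light tug of about 8 N to prove that it is locked, lower it until it hangs upright on the bar with the gate shut, and let go. Leave the blue gear case with its black eye, and the other things on the bench, alone.

Things in the scene. Friction and masses are not known exactly. Their poses are not given: they have to be found in the camera images.
- hook: Loose snap hook, about 0.35 kg: upright ring of 12 mm bar, 114 (x) x 12 (y) x 66 mm high, black rubber grip tab on top (44 x 12 mm, 64 to 108 mm above the underside, centred). Origin: centre of the underside, z up. Lower side: hinge block at x below -36 mm, red gate (8 mm round) from there to x = +10, fixed nose from x = +12. Inner faces of the end bars at x = -45 and +45.
- mouth (a point): Middle of the hook's lower side, on the shut gate, 7 mm above the underside; axes as the hook's. Here a bar across the hook pushes the gate in. A 10 mm bar centred between x = -4 and +3 mm of this point (best 0) slips past the gate's free end after 38 to 43 mm of travel from first touch; the gate then springs shut behind it. It does not open outward.
- spine (a point): Middle of the spine's underside, the inner top of the ring, 54 mm above the hook's underside; axes as the hook's. A 10 mm bar meets it after about 50 mm of travel from first touch of the gate; the hook hangs on it. Pulled up from there, the hook stops after about 33 mm, when the bar lies on the inside of the shut gate.
- gate (a joint): Angle (rad) of the hook's sprung red gate: 0 shut, grows as it is pushed inward, about 0.8 when a 10 mm bar passes, 1.15 at most. Pushing in with a bar takes about 4 N at first and up to 6 to 8 N halfway, then the force falls away to nothing as it snaps; on the spine it rises steeply.
- grip (a point): Point to grasp on the hook's tab: in its middle plane, 90 mm above the underside. Axes as the hook's: the 12 mm thickness is along y. Fingertips must not reach more than 24 mm below this point, or they foul the eye's bar.
- stand: Fixed wooden parking block: base board 160 x 60 x 10 mm with a 38 mm long, 38 mm high cheek block at each end, each slotted lengthwise (x), 15 mm wide; the hook stands upright in the slots on the base board, its gate seen between the cheeks. Origin: centre of the underside.
- head: Fixed finned aluminium cylinder head, 150 (x) x 120 (y) x 90 mm high. Origin: centre of the underside. It carries the yellow lifting eye.
- boss (a point): Centre of the cylinder head's top face, 90 mm above the bench, where the stem of the yellow lifting eye is screwed in. Axes as the head's. The eye is a rigid upright rectangle of 10 mm round bar in the y-z plane above this point: a top bar along y, legs at y = -30 and +30 mm, and a lower bar 62 mm below the top bar (centre lines).
- eye_way (a point): Point fixed to the head, 80 mm above its top face, middle of the range where the eye's top bar can be. The stem is screwed in more or less each time, which is not measured: the top bar's centre line is 8 mm below to 8 mm above this point (find it by feel or sight). Axes as the head's: the bar runs along y, so the hook's x goes along x here, either way round, hook centred on this point.
- gearcase: Fixed blue gear case, 130 x 110 x 96 mm high, with a similar black eye up to 173 mm above the bench: not to be used. It may change places with the cylinder head. Origin: centre of the underside.
- spanner: Bystander: steel open spanner lying on the bench.
- screwdriver: Bystander: orange-handled screwdriver lying on the bench.
- bearing: Bystander: steel bearing ring, 52 mm across, 16 mm high.
- spray: Bystander: green spray can, 54 mm across, 160 mm high.
- socket: Bystander: steel socket, 26 mm across, 34 mm high.
- jar: Bystander: glass jar with black lid, 68 mm across, 90 mm high.
- tray: Bystander: black plastic tray, 120 x 160 x 30 mm.
There are look-alikes about, which are no part of the job. Leave any purple look-alike of the head alone.

How it is judged (in metres and radians):
On the way, in this order (a step that is already met when the one before it is completed fails the run):
1. the hook is lifted clear of its parking block (z of hook in the frame of stand above 0.06 m), for 0.1 s.
2. the hook is over the yellow eye's bar with the gate shut again behind it (horizontal distance between hook and boss below 0.022 m and value of joint gate below 0.1 rad and z of hook in the frame of boss below 0.0525 m and angle between hook's own z axis and vertical below 0.3 rad), for 0.1 s.
3. still clipped and shut, the hook is pulled up against the bar with more than 5 N (horizontal distance between hook and boss below 0.022 m and value of joint gate below 0.1 rad and z of hook in the frame of boss between 0.0535 and 0.075 m and contact force between hook and head above 5 N), for 0.1 s.
At the end, for the whole second after the job is handed in: The hook hangs at rest on the yellow eye's top bar, the bar inside its ring and the gate shut (under 0.10 rad), its underside centre within 22 mm of the boss in plan and 16 to 44 mm above it, tilted less than 0.4 rad, the gripper off it (horizontal distance between hook and boss below 0.022 m and value of joint gate below 0.1 rad and z of hook in the frame of boss between 0.016 and 0.044 m and angle between hook's own z axis and vertical below 0.4 rad and linear speed of hook below 0.03 m/s and contact force between hook and head above 0.5 N and contact force between the fingers and hook below 0.05 N); the robot touches nothing.
It fails at once if hook and cylinder head (with its eye) press on each other with more than 25 N (contact force between hook and head above 25 N).
It fails at once if the robot or the hook strikes the cylinder head or gear case (robot over 15 N, hook on gear case over 3 N) (contact force between any of the arm, the fingers and head above 15 N or contact force between any of the arm, the fingers and gearcase above 15 N or contact force between hook and gearcase above 3 N).
It fails at once if a bystander is moved more than 30 mm (distance of any of spanner, screwdriver, bearing, spray, socket, jar, tray from where it was at the start of the episode above 0.03 m).
It also fails if it takes over 54 s, if anything falls off the work surface, if the arm or the gripper's body presses on something with over 40 N, if the wrist force passes 120 N, or if a joint passes its speed limit or range.

ROBOT

A 7-joint arm with a two-finger parallel gripper is mounted at the origin on the work surface. World frame = base frame: x ahead of the robot, y to its left, z up, the work surface at z = 0. Lengths are in mm, angles in degrees, forces in N, time in s.
With the tool pointing down it reaches from about 400 to 900 mm from the base axis. Payload 5.5 kg.
Tool frame: the origin (TCP) lies between the finger pads; the fingertips stand 22 mm ahead of it and the grasp point (between the pads) lies 3 mm ahead of it; x points along the fingers, y is the direction in which the jaws open and shut, and the axes are right-handed (so a half turn about x gives the same grasp; the last joint's range is limited). The gripper opens to 92 mm and grips with 3 to 60 N. Pads are 19 mm wide; open, the fingers measure 130 mm over their backs; the gripper's body (75 mm by 190 mm) begins 47 mm behind the grasp point.
Start: joints at [15.08, 28.699, -24.465, 88.831, 12.651, 65.22, -12.049], TCP at [650, 0.037, 248.729] pointing down, gripper open.
Joint ranges: [-164.97, 164.97], [-17.58, 116.51], [-87.97, 89.64], [11.32, 138.91], [-80.73, 260.73], [10.89, 115.49], [-147.41, 147.41]. Speed limits (degrees/s): [147.25, 147.25, 180, 180, 180, 180, 180].

INTERFACE

Orientations are given as [roll, pitch, yaw] about the fixed x, y, z axes, in that order (R = Rz(yaw) Ry(pitch) Rx(roll)).
In Python, from plant import readout, vision, manip gives the robot as it stands.
- The arm moves only by the shell command python3 -m handwheel 'ROWS' [FORCE]. ROWS is JSON, a list of rows, each an object of numbers: "claw": the opening, from 0 (shut) to 1 (fully open); "dx", "dy", "dz": the shift along the tool's x, y, z in cm; "ax", "ay", "az": the turn, a rotation vector about the tool's x, y, z in rad. In form: [{"claw": .., "dx": .., "dy": .., "dz": .., "ax": .., "ay": .., "az": ..}, ...]. A call has 1 to 10 rows; each row is the pose to reach, as a shift and turn from the pose commanded when the call began, along the tool's axes at that moment; what a row does not reach only later rows make up. A row lasts 1/8 s, in which the tool goes at most 62.5 mm and 10.7 degrees, less where a joint would pass 70% of its speed; a pose out of reach is approached as far as the arm can. A call with a gripper value outside its range is refused whole. The fingers move at their own pace and stop on an object; FORCE is the grip in N (left out, the last holds). Time passes only in rows, so rows that repeat a pose let the fingers close. It gives the time, the measured TCP pose, the force and the opening at its end, in the units of the state.
- readout.get_obs(): the state, without advancing time (a new reading comes with each control period).
- vision.get_image(name): name is "scene" or "side" or "wrist"; returns a dict with "image" (384x512x3 uint8, blue, green, red), "fx", "fy", "cx", "cy" (pixels), "k1" (the pictures are not rectified: a ray, as slopes to the right and down, at radius r is drawn at 1 + k1 r^2 times it, then the intrinsics apply), "origin" and "orientation" of the camera in the world. Camera axes: x right, y down, z forward; pixel columns grow to the right and rows downward; lengths in mm; the calibration is good to about 2 mm. A picture is of the moment at which its call begins. There is no depth.
- manip.finish_job(): hands the job in, once; it reports no verdict.
Trained networks look in a picture, given as the dict that the camera call returned (one of the last four; its "shot" number tells which), for a name from the list of things; names that differ only in an ending like _2 or _b are one class to them, and where a whole thing is asked for, a point or a joint stands for the part that bears it (a point fixed in the world has none). Each returns a list of dicts, best first, with "score" (0 to 1); they miss things now and then, are a little off and sometimes report something else, mostly with a low value. They report only what shows in the picture. A call takes as long as a camera call. They do not tell look-alikes from the thing itself.
- vision.cut_out(query, picture): "mask" (384x512 bool, what is visible of it) and "pixel" ([column, row] in pixels, amid what is visible of it).
- vision.spot_point(query, picture): "pixel" ([column, row] in pixels: a listed point, or the origin of a listed thing).
The state is a dict: "clock": time; "joint_positions": joint angles; "dq": joint speeds; "tau": joint torques, N m; "ee_pos": TCP position; "orientation": TCP orientation; "contact_force": force on the tool from outside, world axes, zero at the start; "moment": the same for the moment, N m; "grip_width": finger opening in mm.
Only numpy, scipy, OpenCV 4.12 (cv2) and the standard library are available. Lean on these libraries where they do the work, as an engineer would, in place of code of your own. Each camera call takes 0.05 s, during which the arm holds its last target.

## Working session

There is one attempt and no reset: what is moved stays moved. The work goes in short steps, Python scripts to look and compute and a shell command to move; the robot and the scene stay as the last step left them, time stands still between calls to the robot, and variables do not carry over. Pictures are saved under pics/ and viewed, and the job is handed in when it is done.

```bash
ls; mkdir -p pics
cat > h.py <<'E'
import numpy as np,cv2
from plant import readout,vision,manip
E
python3 - <<'E'
from h import *
o=readout.get_obs(); print({k:np.round(v,2).tolist() for k,v in o.items()})
for n in ["scene","side","wrist"]:
    p=vision.get_image(n); cv2.imwrite(f"pics/{n}0.png",p["image"]); 
    print(n,{k:np.round(v,3).tolist() for k,v in p.items() if k!="image"})
    for q in ["hook","head","stand","gearcase"]:
        print(q,[(np.round(d["pixel"]).tolist(),round(d["score"],2)) for d in vision.cut_out(q,p)])
    for q in ["boss","grip","eye_way","mouth"]:
        print(q,[(np.round(d["pixel"],1).tolist(),round(d["score"],2)) for d in vision.spot_point(q,p)])
E
```

```text
pics
{'clock': 0.0, 'joint_positions': [15.08, 28.75, -24.45, 88.89, 12.65, 65.22, -12.05], 'dq': [-0.07, 0.09, 0.02, -0.02, 0.03, 0.06, 0.04], 'tau': [-0.0, -56.66, -5.82, -27.91, -0.07, 0.03, 0.0], 'ee_pos': [649.35, -0.07, 247.71], 'orientation': [-90.94, 89.89, 179.06], 'contact_force': [-0.14, 0.6, -0.12], 'moment': [0.02, -0.02, -0.04], 'grip_width': 91.95}
scene {'fx': 436.528, 'fy': 436.528, 'cx': 256.4, 'cy': 189.206, 'k1': 0.034, 'origin': [1390.245, -216.685, 1054.286], 'orientation': [-136.132, -0.04, 71.994], 'shot': 1}
hook [([146.0, 234.0], 0.59)]
head [([268.0, 166.0], 0.84), ([329.0, 174.0], 0.63), ([373.0, 155.0], 0.59)]
stand []
gearcase [([240.0, 227.0], 0.65)]
boss [([255.8, 156.3], 0.8), ([327.5, 164.2], 0.67)]
grip [([139.9, 224.4], 0.87)]
eye_way [([379.4, 125.1], 0.9), ([254.5, 136.1], 0.89), ([333.0, 149.2], 0.71), ([324.8, 164.9], 0.28)]
mouth [([149.2, 243.3], 0.66)]
side {'fx': 364.923, 'fy': 364.923, 'cx': 257.377, 'cy': 190.468, 'k1': 0.012, 'origin': [-40.217, -833.608, 799.816], 'orientation': [-122.558, 1.367, -34.68], 'shot': 2}
hook [([324.0, 250.0], 0.89)]
head [([207.0, 184.0], 0.92), ([204.0, 215.0], 0.63)]
stand [([323.0, 267.0], 0.56)]
gearcase [([274.0, 215.0], 0.77), ([246.0, 172.0], 0.39)]
boss [([199.4, 206.5], 0.88), ([171.1, 153.7], 0.7), ([171.7, 201.9], 0.7), ([205.1, 172.7], 0.65)]
grip [([327.3, 242.1], 0.95), ([245.1, 172.7], 0.18)]
eye_way [([198.1, 186.9], 0.94), ([167.9, 140.5], 0.91), ([204.5, 153.2], 0.79)]
mouth [([322.0, 263.5], 0.82)]
wrist {'fx': 284.781, 'fy': 284.781, 'cx': 259.067, 'cy': 187.303, 'k1': 0.007, 'origin': [650.729, 77.671, 384.666], 'orientation': [163.232, 0.028, 0.029], 'shot': 3}
hook [([55.0, 194.0], 0.61)]
head [([42.0, 72.0], 0.83)]
stand [([179.0, 308.0], 0.92)]
gearcase [([203.0, 169.0], 0.59), ([54.0, 194.0], 0.28)]
boss []
grip []
eye_way []
mouth []
```

View pics/scene0.png

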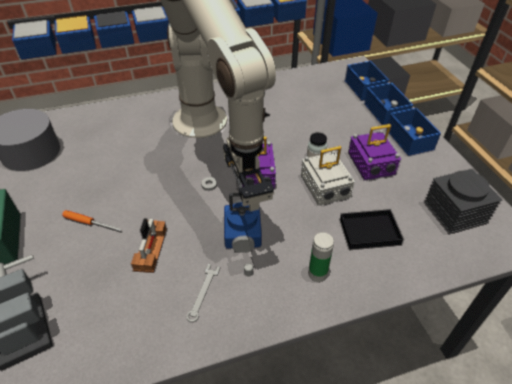

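View pics/side0.png

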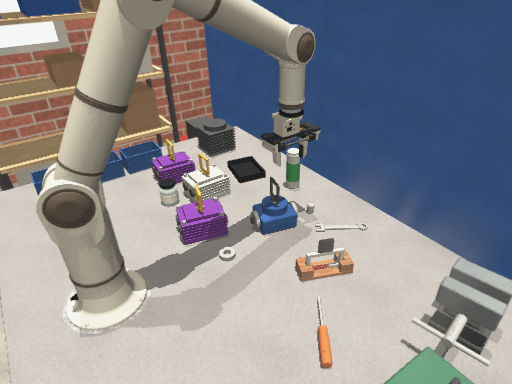

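View pics/wrist0.png

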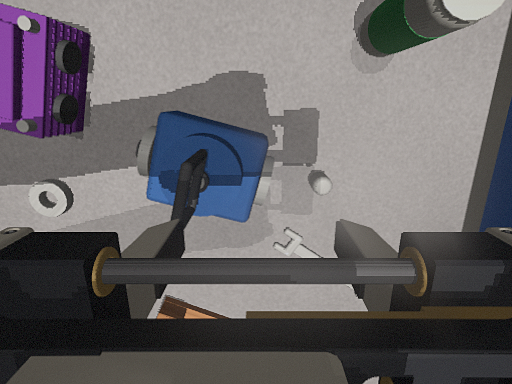

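Three eyed, finned bodies: silver at scene (327,176) / side (205,182), purple at scene (374,155) / side (172,166), and purple at scene (263,165) / side (203,218). The silver one fits "finned aluminium", and the purple ones are the look-alikes. I'll confirm with crops.

```bash
cat >> h.py <<'E'
from scipy.spatial.transform import Rotation as R
from scipy.optimize import least_squares
def cam(p):
    Rm=R.from_euler('xyz',p["orientation"],degrees=True).as_matrix(); return Rm,np.array(p["origin"],float)
def proj(p,X):
    Rm,o=cam(p); c=(np.atleast_2d(X)-o)@Rm; s=c[:,:2]/c[:,2:]; r2=(s**2).sum(1,keepdims=True); s=s*(1+p["k1"]*r2)
    return np.c_[p["fx"]*s[:,0]+p["cx"],p["fy"]*s[:,1]+p["cy"]]
def ray(p,uv):
    d=np.array([(uv[0]-p["cx"])/p["fx"],(uv[1]-p["cy"])/p["fy"]]); s=d.copy()
    for _ in range(20): s=d/(1+p["k1"]*(s@s))
    Rm,o=cam(p); v=Rm@np.r_[s,1]; return o,v/np.linalg.norm(v)
def onz(p,uv,z):
    o,v=ray(p,uv); return o+v*(z-o[2])/v[2]
def tri(obs):
    A=np.zeros((3,3));b=np.zeros(3)
    for p,uv in obs:
        o,v=ray(p,uv);M=np.eye(3)-np.outer(v,v);A+=M;b+=M@o
    X=np.linalg.solve(A,b); return X,[np.linalg.norm(proj(p,X)[0]-uv).round(1) for p,uv in obs]
E
python3 - <<'E'
from h import *
import pickle
s=vision.get_image("scene");d=vision.get_image("side")
pickle.dump((s,d),open("p0.pkl","wb"))
def pick(q,p,near):
    L=vision.spot_point(q,p); 
    return min((x["pixel"] for x in L),key=lambda u:np.hypot(*(np.array(u)-near)),default=None)
for q,a,b in [("grip",(140,224),(327,242)),("mouth",(149,243),(322,263)),("spine",(146,230),(324,252)),("hook",(149,246),(322,266)),("stand",(149,255),(322,270)),("eye_way",(333,149),(204,153)),("boss",(327,164),(205,173)),("head",(327,180),(205,187)),("gearcase",(240,235),(274,220))]:
    u=pick(q,s,a);v=pick(q,d,b)
    print(q,u,v, [np.round(x,1) for x in tri([(s,u),(d,v)])] if u is not None and v is not None else "")
c=[]
for im,(x,y) in [(s["image"],(327,170)),(d["image"],(205,180)),(s["image"],(148,245)),(d["image"],(324,260))]:
    c.append(cv2.resize(im[y-35:y+35,x-45:x+45],None,fx=4.2,fy=4.2,interpolation=cv2.INTER_CUBIC))
cv2.imwrite("pics/crops.png",np.vstack([np.hstack(c[:2]),np.hstack(c[2:])]))
E
```

```text
grip [143.9, 226.6] [328.1, 243.7] [array([ 565.9, -279.1,  105.2]), array([1.4, 1.3])]
mouth [149.1, 247.0] [322.8, 263.8] [array([ 566.5, -274.7,   18. ]), array([1.3, 1.2])]
spine [144.8, 234.0] [322.0, 254.4] [array([ 554.7, -277.8,   65. ]), array([0.9, 0.9])]
hook [151.7, 247.9] [319.5, 264.5] [array([ 563.7, -266.8,    9.1]), array([2. , 1.9])]
stand [150.8, 250.3] [324.8, 271.3] [array([ 565.9, -278.4,   -5.1]), array([1., 1.])]
eye_way [327.9, 149.6] [203.5, 152.2] [array([489.9, 309.9, 178. ]), array([2.2, 1.8])]
boss [323.7, 166.7] [202.9, 171.4] [array([479.3, 311. ,  97.1]), array([2.3, 1.9])]
head [326.6, 185.6] [206.8, 191.7] [array([486.1, 325.6,   0.7]), array([0.6, 0.5])]
gearcase [241.3, 230.0] [273.7, 222.6] [array([580.7,  -2.6,   2. ]), array([0.6, 0.5])]
```

View pics/crops.png

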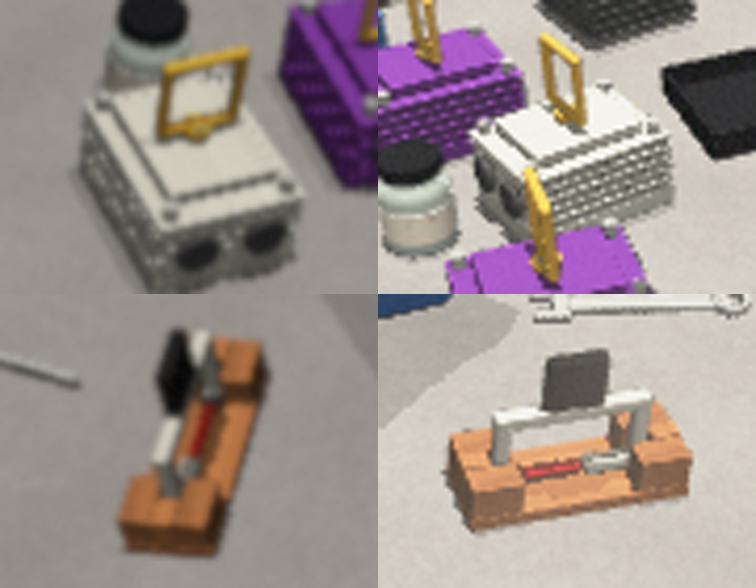

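The crops show the silver finned head with the yellow eye, with two purple heads and the jar near it. The hook stands in its block with the red gate on the left in the side view. Next I'll get the yaws.

```bash
python3 - <<'E'
from h import *
import pickle
s,d=pickle.load(open("p0.pkl","rb"))
S=lambda x,y,o:(o[0]-45+x/4.2-0.5+.12,o[1]-35+y/4.2-.38)
def pr(n,a,b):
    X,e=tri([(s,a),(d,b)]);print(n,X.round(1),e);return X
hs=(327,170);hd=(205,180)
A=pr("bar L",S(165,68,hs),S(546-378,45,hd));B=pr("bar R",S(245,55,hs),S(578-378,58,hd))
print(np.degrees(np.arctan2(*(B-A)[[1,0]])))
ks=(148,245);kd=(324,260)
# stand base corners: scene bottom-left front(125,550-294), (208,552-294); right top block corner
for n,uv,p,z in [("sc blk top",S(200,608-294-0,ks),s,48)]: pass
# side: hook top bar ends (outer) 
a=onz(d,S(494-378,418-294,kd),76);b=onz(d,S(650-378,396-294,kd),76);print("hook bar side",a,b,np.degrees(np.arctan2(*(b-a)[[1,0]])))
# side base front lower edge
a=onz(d,S(470-378,529-294,kd),0);b=onz(d,S(688-378,494-294,kd),0);print("stand base front",a,b,np.linalg.norm(b-a),np.degrees(np.arctan2(*(b-a)[[1,0]])))
# scene: base edge right
a=onz(s,S(205,550-294,ks),0);b=onz(s,S(120,545-294,ks),0);print("stand end scene",a,b,np.linalg.norm(b-a),np.degrees(np.arctan2(*(b-a)[[1,0]])))
# head bottom edges scene: front bottom
E
python3 - <<'E'
from h import *
import pickle
s,d=pickle.load(open("p0.pkl","rb"))
for p,(x,y),n in [(s,(327,170),"hs"),(d,(205,180),"hd"),]:
    cv2.imwrite(f"pics/{n}.png",cv2.resize(p["image"][y-45:y+45,x-50:x+50],None,fx=8,fy=6.6,interpolation=cv2.INTER_CUBIC) if 0 else cv2.resize(p["image"][y-45:y+45,x-50:x+50],None,fx=6,fy=6,interpolation=cv2.INTER_CUBIC))
E
```

```text
bar L [472.  298.7 169.3] [np.float64(4.3), np.float64(3.6)]
bar R [499.7 336.3 158. ] [np.float64(5.7), np.float64(4.6)]
53.64564531172378
hook bar side [ 509.64034322 -256.02540423   76.        ] [ 611.61708327 -302.79980098   76.        ] -24.63984035760584
stand base front [ 479.53475658 -270.75476515    0.        ] [ 626.31201931 -335.86537595    0.        ] 160.57072116473253 -23.922144728349583
stand end scene [ 639.02531916 -284.43725134    0.        ] [ 617.17959578 -338.1918665     0.        ] 58.024083635130296 -112.11668559475432
```

View pics/hs.png

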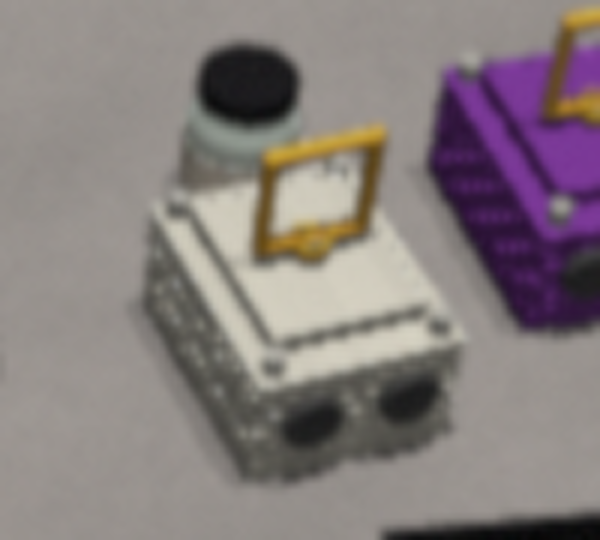

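View pics/hd.png

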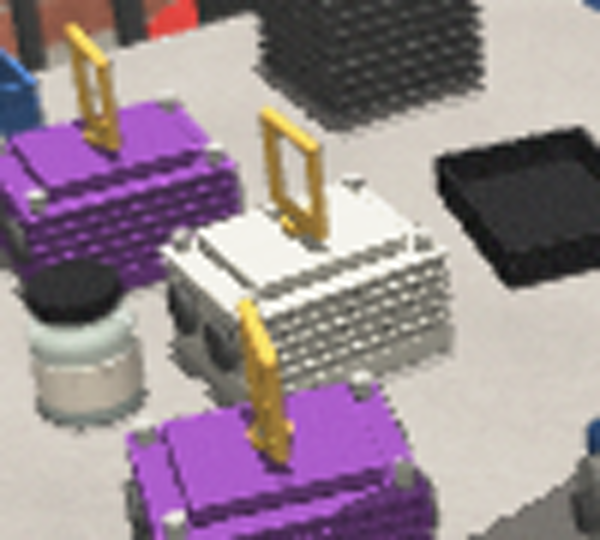

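Run:
```python
from h import *
import pickle
s,d=pickle.load(open("p0.pkl","rb"))
a=lambda x,y:(277+x/6-.42,125+y/6-.42)
b=lambda x,y:(155+x/6-.42,135+y/6-.42)
A,e1=tri([(s,a(265,158)),(d,b(320,150))]);B,e2=tri([(s,a(383,133)),(d,b(266,115))])
print(A,e1,B,e2,(A+B)/2,np.degrees(np.arctan2(*(B-A)[[1,0]])),np.linalg.norm(B-A))
# fit head pose: top corners scene and side + bar ends height
oc=[(s,a(150,205),(-75,-60)),(s,a(262,390),(75,-60)),(s,a(465,342),(75,60)),(d,b(163,250),(-75,60)),(d,b(447,252),(75,-60)),(s,a(140,300),(-75,-60,0)),(s,a(245,478),(75,-60,0)),(d,b(445,350),(75,-60,0))]
bars=[(s,a(265,158),-1),(s,a(383,133),1),(d,b(320,150),-1),(d,b(266,115),1)]
def f(v,full=False):
    x,y,t,h=v;c,n=np.cos(t),np.sin(t);r=[]
    T=lambda q,z:np.array([x+c*q[0]-n*q[1],y+n*q[0]+c*q[1],z])
    for p,uv,k in oc: r.append(proj(p,T(k,90 if len(k)==2 else k[2]))[0]-uv)
    for p,uv,k in bars: r.append(proj(p,T((0,30*k),h))[0]-uv)
    return np.concatenate(r)
q=least_squares(f,[486,318,np.radians(0),170],loss='soft_l1');print(q.x,np.degrees(q.x[2]));print(f(q.x).reshape(-1,2).round(1))
for yaw in [q.x[2]]: pass
```

```text
[486.79117512 284.35976516 165.9594502 ] [np.float64(0.9), np.float64(0.7)] [484.1219357  352.71733079 163.17831097] [np.float64(0.6), np.float64(0.5)] [485.45655541 318.53854798 164.56888059] 92.23616057779819 68.46616940906794
[ 4.85584776e+02  3.18688283e+02 -5.10878610e-03  1.65053986e+02] -0.29271188219701444
[[-0.1 -2.7]
 [-0.6 -2.5]
 [ 0.9 -2.9]
 [-0.8 -3.6]
 [ 0.1 -3.1]
 [-0.4  0.9]
 [-0.7  2.3]
 [ 1.8 -0.1]
 [ 0.7  0.4]
 [-1.2  0.7]
 [-1.3 -0.6]
 [ 0.5 -0.6]]
```

Head is at about (486, 319), yaw about 0, with the bar's centre near z 165. The hook is near (563, -279), yaw about -24.5°. Next I'll go above the hook with the jaws turned across the tab.

```bash
cat >> h.py <<'E'
def goal(pos,yawy,cur=None):
    """world TCP pos, tool pointing straight down, tool y horizontal at yawy deg (or +180, smaller turn)"""
    o=readout.get_obs(); p0=np.array(o["ee_pos"]) if cur is None else np.array(cur[0]); R0=R.from_euler('xyz',o["orientation"] if cur is None else cur[1],degrees=True)
    out=[]
    for k in (0,180):
        t=np.radians(yawy+k); x=np.array([0,0,-1.]);y=np.array([np.cos(t),np.sin(t),0]);Rt=np.c_[x,y,np.cross(x,y)]
        rv=(R0.inv()*R.from_matrix(Rt)).as_rotvec(); out.append(rv)
    sh=R0.inv().apply(np.array(pos)-p0)/10
    print("shift cm",sh.round(2)); 
    for r in out: print(" turn",r.round(3),np.degrees(np.linalg.norm(r)).round(1))
def st():
    o=readout.get_obs();M=R.from_euler('xyz',o["orientation"],degrees=True).as_matrix()
    print(round(o["clock"],2),"pos",np.round(o["ee_pos"],1),"x",M[:,0].round(3),"y",M[:,1].round(3),"yawy",np.degrees(np.arctan2(M[1,1],M[0,1])).round(1),"F",np.round(o["contact_force"],2),"M",np.round(o["moment"],2),"w",round(o["grip_width"],1),"q",np.round(o["joint_positions"],0))
E
python3 -c "
from h import *
st(); goal((563,-279,230),65.5)"
```

```text
2.35 pos [650.    0.  248.7] x [ 0.  0. -1.] y [1. 0. 0.] yawy 0.0 F [-0.17 -0.3   0.43] M [ 0.   -0.02 -0.01] w 91.9 q [ 15.  29. -24.  89.  13.  65. -12.]
shift cm [ 1.87 -8.7  27.9 ]
 turn [-1.143 -0.    -0.   ] 65.5
 turn [ 1.998 -0.     0.   ] 114.5
```

```bash
python3 -m handwheel '[{"claw":1,"dx":0,"dy":-4,"dz":10,"ax":-0.3},{"claw":1,"dx":1.9,"dy":-8.7,"dz":27.9,"ax":-1.143},{"claw":1,"dx":1.9,"dy":-8.7,"dz":27.9,"ax":-1.143},{"claw":1,"dx":1.9,"dy":-8.7,"dz":27.9,"ax":-1.143},{"claw":1,"dx":1.9,"dy":-8.7,"dz":27.9,"ax":-1.143},{"claw":1,"dx":1.9,"dy":-8.7,"dz":27.9,"ax":-1.143},{"claw":1,"dx":1.9,"dy":-8.7,"dz":27.9,"ax":-1.143},{"claw":1,"dx":1.9,"dy":-8.7,"dz":27.9,"ax":-1.143},{"claw":1,"dx":1.9,"dy":-8.7,"dz":27.9,"ax":-1.143}]' 40
python3 - <<'E'
from h import *
st()
p=vision.get_image("wrist");cv2.imwrite("pics/w1.png",p["image"])
import pickle;pickle.dump(p,open("w1.pkl","wb"))
for q in ["hook","grip","mouth","spine","stand"]: print(q,[(np.round(d["pixel"],1).tolist(),round(d["score"],2)) for d in vision.spot_point(q,p)])
E
```

```text
2.35 pos [650.    0.  248.7] x [ 0.  0. -1.] y [1. 0. 0.] yawy 0.0 F [-0.17 -0.3   0.43] M [ 0.   -0.02 -0.01] w 91.9 q [ 15.  29. -24.  89.  13.  65. -12.]
hook [([56.4, 194.8], 0.71), ([318.6, 178.5], 0.59)]
grip [([211.2, 160.4], 0.53), ([206.5, 324.4], 0.49)]
mouth []
spine []
stand [([205.3, 324.6], 0.62)]validation failed for argument at $[0]...
```

View pics/w1.png

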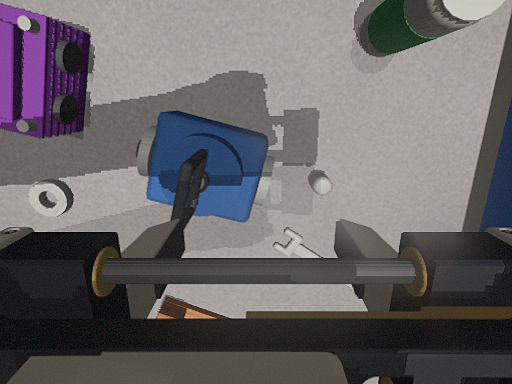

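All keys are required; the view is unchanged.

```bash
python3 -m handwheel '[{"claw":1,"dx":0,"dy":-4,"dz":10,"ax":-0.3,"ay":0,"az":0},{"claw":1,"dx":1.9,"dy":-8.7,"dz":27.9,"ax":-1.143,"ay":0,"az":0},{"claw":1,"dx":1.9,"dy":-8.7,"dz":27.9,"ax":-1.143,"ay":0,"az":0},{"claw":1,"dx":1.9,"dy":-8.7,"dz":27.9,"ax":-1.143,"ay":0,"az":0},{"claw":1,"dx":1.9,"dy":-8.7,"dz":27.9,"ax":-1.143,"ay":0,"az":0},{"claw":1,"dx":1.9,"dy":-8.7,"dz":27.9,"ax":-1.143,"ay":0,"az":0},{"claw":1,"dx":1.9,"dy":-8.7,"dz":27.9,"ax":-1.143,"ay":0,"az":0},{"claw":1,"dx":1.9,"dy":-8.7,"dz":27.9,"ax":-1.143,"ay":0,"az":0},{"claw":1,"dx":1.9,"dy":-8.7,"dz":27.9,"ax":-1.143,"ay":0,"az":0}]' 40
python3 - <<'E'
from h import *
st()
p=vision.get_image("wrist");cv2.imwrite("pics/w2.png",p["image"])
import pickle;pickle.dump(p,open("w2.pkl","wb"))
for q in ["hook","grip","mouth","spine","stand"]: print(q,[(np.round(d["pixel"],1).tolist(),round(d["score"],2)) for d in vision.spot_point(q,p)])
E
```

```text
clock: 3.78
ee_pos: [563.5, -277.9, 229.9]
orientation: [24.2, 90.0, -0.3]
contact_force: [0.6, 0.6, -0.1]
grip_width: 92.1
3.77 pos [ 563.5 -277.9  229.9] x [ 0. -0. -1.] y [0.415 0.91  0.   ] yawy 65.5 F [ 0.59  0.6  -0.11] M [ 0.1  -0.04  0.05] w 92.1 q [ 49.  29. -34.  93.  18.  63.  75.]
hook [([259.6, 166.4], 0.86)]
grip [([474.9, 87.0], 0.73), ([261.8, 180.6], 0.65)]
mouth []
spine [([260.8, 174.7], 0.77)]
stand [([258.3, 162.8], 0.61), ([96.6, 104.1], 0.59), ([260.1, 176.4], 0.34)]
```

View pics/w2.png

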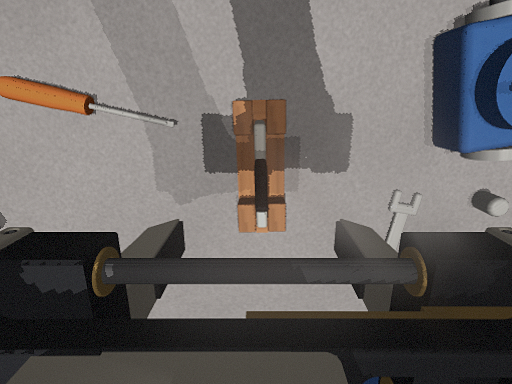

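The wrist view shows the block, nearly aligned, at columns 236–286 and rows 99–232, with the hook's tab along column 261. I'll enlarge it.

Run:
```python
from h import *
import pickle
p=pickle.load(open("w2.pkl","rb"))
im=p["image"][90:240,210:310]
cv2.imwrite("pics/w2z.png",cv2.resize(im,None,fx=4,fy=4,interpolation=cv2.INTER_CUBIC))
```

```text
(no output)
```

View pics/w2z.png

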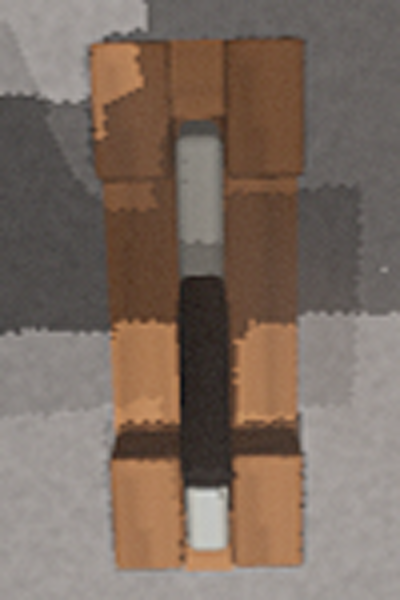

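Run:
```python
from h import *
import pickle
p=pickle.load(open("w2.pkl","rb"))
print(np.round(p["origin"],1),np.round(p["orientation"],1))
u=lambda x,y:(210+x/4-.375,90+y/4-.375)
for n,x,y,z in [("far end",200,132,76),("near end",208,550,76),("tab far",202,277,118),("tab near",207,487,118),("tab near@74",207,487,76),("cheek NL",117,568,48),("NR",307,563,48),("FL",90,42,48),("FR",303,38,48)]:
    print(n,onz(p,u(x,y),z).round(1))
f=onz(p,u(200,132),76);n=onz(p,u(208,550),76);print((f+n)/2,np.linalg.norm(f-n),np.degrees(np.arctan2(*(f-n)[[1,0]])))
c=sum(onz(p,u(x,y),48) for x,y in [(117,568),(307,563),(90,42),(303,38)])/4;print(c)
```

```text
[ 493.3 -245.8  365.8] [163.3   0.   65.5]
far end [ 511.7 -253.8   76. ]
near end [ 615.7 -298.7   76. ]
tab far [ 537.6 -265.2  118. ]
tab near [ 583.3 -284.6  118. ]
tab near@74 [ 598.5 -291.2   76. ]
cheek NL [ 621.5 -331.6   48. ]
NR [ 644.  -278.1   48. ]
FL [ 479.9 -271.5   48. ]
FR [ 502.5 -219.5   48. ]
[ 563.67421557 -276.23776987   76.        ] 113.31837141377949 156.65981794454345
[ 561.97819313 -275.1673717    48.        ]
```

The hook centre comes out at (563.5, -276), yaw about -23.3°. I'll descend and grip.

```bash
python3 -m handwheel '[{"claw":1,"dx":3,"dy":0.28,"dz":-0.08,"ax":-0.02,"ay":0,"az":0},{"claw":1,"dx":7,"dy":0.28,"dz":-0.08,"ax":-0.02,"ay":0,"az":0},{"claw":0.6,"dx":10,"dy":0.28,"dz":-0.08,"ax":-0.02,"ay":0,"az":0},{"claw":0.4,"dx":12.5,"dy":0.28,"dz":-0.08,"ax":-0.02,"ay":0,"az":0},{"claw":0.3,"dx":12.57,"dy":0.28,"dz":-0.08,"ax":-0.02,"ay":0,"az":0},{"claw":0.25,"dx":12.57,"dy":0.28,"dz":-0.08,"ax":-0.02,"ay":0,"az":0},{"claw":0.25,"dx":12.57,"dy":0.28,"dz":-0.08,"ax":-0.02,"ay":0,"az":0}]' 40
python3 - <<'E'
from h import *
st()
p=vision.get_image("wrist");d=vision.get_image("side");cv2.imwrite("pics/w3.png",np.hstack([p["image"][150:350,60:460],cv2.resize(d["image"][210:300,270:380],(400,327))[:200]]) )
cv2.imwrite("pics/d3.png",cv2.resize(d["image"][190:310,250:400],None,fx=4,fy=4,interpolation=cv2.INTER_CUBIC))
E
```

```text
clock: 4.95
ee_pos: [564.5, -276.5, 105.6]
orientation: [-2.8, 89.9, -26.1]
contact_force: [0.4, -0.5, 0.2]
grip_width: 46.2
4.95 pos [ 564.5 -276.5  105.6] x [ 0.002 -0.001 -1.   ] y [ 0.397  0.918 -0.   ] yawy 66.6 F [ 0.41 -0.54  0.2 ] M [ 0.11 -0.09  0.03] w 46.2 q [ 46.  38. -31.  98.  24.  51.  72.]
```

View pics/w3.png

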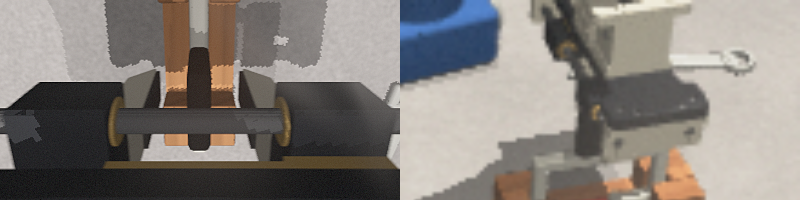

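View pics/d3.png

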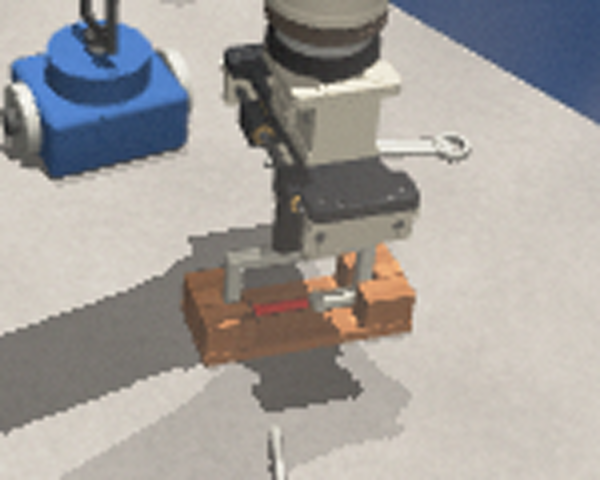

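The tab sits between the open fingers, so I'll close.

```bash
python3 -m handwheel '[{"claw":0,"dx":0,"dy":0,"dz":0,"ax":0,"ay":0,"az":0},{"claw":0,"dx":0,"dy":0,"dz":0,"ax":0,"ay":0,"az":0},{"claw":0,"dx":0,"dy":0,"dz":0,"ax":0,"ay":0,"az":0},{"claw":0,"dx":0,"dy":0,"dz":0,"ax":0,"ay":0,"az":0},{"claw":0,"dx":0,"dy":0,"dz":0,"ax":0,"ay":0,"az":0},{"claw":0,"dx":0,"dy":0,"dz":0,"ax":0,"ay":0,"az":0},{"claw":0,"dx":0,"dy":0,"dz":0,"ax":0,"ay":0,"az":0}]' 50
```

```text
clock: 5.92
ee_pos: [563.4, -276.1, 104.1]
orientation: [-76.7, 90.0, -100.1]
contact_force: [-0.9, 0.6, 2.6]
grip_width: 11.9
```

```bash
python3 -m handwheel '[{"claw":0,"dx":-0.5,"dy":0,"dz":0,"ax":0,"ay":0,"az":0},{"claw":0,"dx":-1.5,"dy":0,"dz":0,"ax":0,"ay":0,"az":0},{"claw":0,"dx":-3,"dy":0,"dz":0,"ax":0,"ay":0,"az":0},{"claw":0,"dx":-5,"dy":0,"dz":0,"ax":0,"ay":0,"az":0},{"claw":0,"dx":-8,"dy":0,"dz":0,"ax":0,"ay":0,"az":0},{"claw":0,"dx":-12,"dy":0,"dz":0,"ax":0,"ay":0,"az":0},{"claw":0,"dx":-16,"dy":0,"dz":0,"ax":0,"ay":0,"az":0},{"claw":0,"dx":-20,"dy":0,"dz":0,"ax":0,"ay":0,"az":0},{"claw":0,"dx":-20.6,"dy":0,"dz":0,"ax":0,"ay":0,"az":0},{"claw":0,"dx":-20.6,"dy":0,"dz":0,"ax":0,"ay":0,"az":0}]'
python3 - <<'E'
from h import *
st()
s=vision.get_image("scene");d=vision.get_image("side")
cv2.imwrite("pics/s4.png",s["image"]);cv2.imwrite("pics/d4.png",d["image"])
goal((485.6,318.7,310),90)
E
```

```text
clock: 7.18
ee_pos: [563.2, -276.1, 310.3]
orientation: [-44.9, 90.0, -68.3]
contact_force: [-0.6, 0.2, -3.2]
grip_width: 11.6
7.17 pos [ 563.2 -276.1  310.3] x [ 0.    -0.001 -1.   ] y [ 0.397  0.918 -0.   ] yawy 66.6 F [-0.57  0.21 -3.23] M [ 0.04 -0.02 -0.01] w 11.6 q [ 50.  25. -36.  88.  15.  72.  78.]
shift cm [ -0.08  51.54 -30.63]
 turn [-0.408 -0.003 -0.001] 23.4
 turn [ 2.734e+00 -1.000e-03  4.000e-03] 156.6
```

View pics/s4.png

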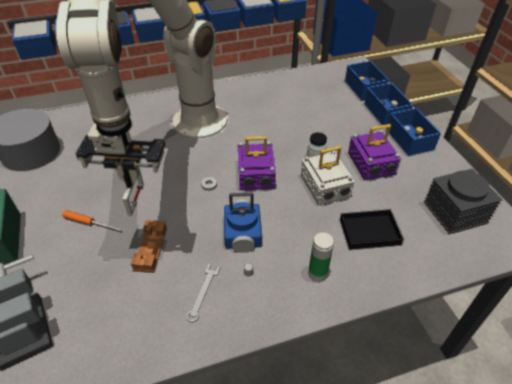

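View pics/d4.png

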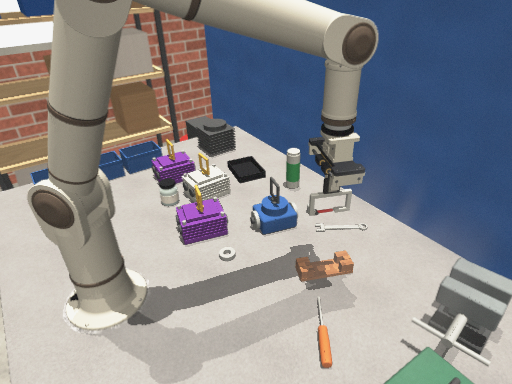

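The hook is clear of the block with the gate shut. I'll carry it over to the head, with the underside at about z 216, above the gear case eye.

```bash
python3 -m handwheel '[{"claw":0,"dx":0,"dy":3,"dz":-1.8,"ax":0,"ay":0,"az":0},{"claw":0,"dx":0,"dy":8,"dz":-4.8,"ax":-0.05,"ay":0,"az":0},{"claw":0,"dx":0,"dy":13,"dz":-7.8,"ax":-0.1,"ay":0,"az":0},{"claw":0,"dx":0,"dy":18,"dz":-10.8,"ax":-0.15,"ay":0,"az":0},{"claw":0,"dx":0,"dy":23,"dz":-13.8,"ax":-0.2,"ay":0,"az":0},{"claw":0,"dx":0,"dy":28,"dz":-16.8,"ax":-0.25,"ay":0,"az":0},{"claw":0,"dx":0,"dy":33,"dz":-19.8,"ax":-0.3,"ay":0,"az":0},{"claw":0,"dx":0,"dy":38,"dz":-22.8,"ax":-0.35,"ay":0,"az":0},{"claw":0,"dx":0,"dy":42,"dz":-25.2,"ax":-0.4,"ay":0,"az":0},{"claw":0,"dx":0,"dy":44,"dz":-26.3,"ax":-0.408,"ay":0,"az":0}]'
python3 - <<'E'
from h import *
st()
goal((485.6,318.7,310),90)
E
```

```text
clock: 8.52
ee_pos: [494.3, 235.3, 308.7]
orientation: [161.9, 89.8, 162.2]
contact_force: [-0.3, 0.2, -3.3]
grip_width: 11.7
8.53 pos [494.3 235.3 308.7] x [-0.003  0.001 -1.   ] y [-0.006  1.     0.001] yawy 90.3 F [-0.3   0.17 -3.3 ] M [ 0.09 -0.04 -0.06] w 11.7 q [ 14.  20. -53.  99.  17.  69.  47.]
shift cm [-0.12  8.35 -0.83]
 turn [ 0.006 -0.003 -0.001] 0.4
 turn [-3.136e+00  1.000e-03 -4.000e-03] 179.7
```

```bash
python3 -m handwheel '[{"claw":0,"dx":-0.1,"dy":4,"dz":-0.4,"ax":0,"ay":0,"az":0},{"claw":0,"dx":-0.1,"dy":7,"dz":-0.8,"ax":0,"ay":0,"az":0},{"claw":0,"dx":-0.1,"dy":8.3,"dz":-0.8,"ax":0,"ay":0,"az":0},{"claw":0,"dx":-0.1,"dy":8.3,"dz":-0.8,"ax":0,"ay":0,"az":0},{"claw":0,"dx":-0.1,"dy":8.3,"dz":-0.8,"ax":0,"ay":0,"az":0}]'
python3 - <<'E'
from h import *
import pickle
P=[vision.get_image(n) for n in ("scene","side","wrist")]
pickle.dump(P,open("p5.pkl","wb"))
st()
(s,d,w)=P
cv2.imwrite("pics/s5.png",cv2.resize(s["image"][80:210,270:390],None,fx=4.6,fy=4.6,interpolation=cv2.INTER_CUBIC))
cv2.imwrite("pics/d5.png",cv2.resize(d["image"][80:230,130:280],None,fx=4,fy=4,interpolation=cv2.INTER_CUBIC))
cv2.imwrite("pics/w5.png",w["image"])
E
```

```text
clock: 9.15
ee_pos: [489.1, 313.3, 310.4]
orientation: [-112.5, 89.9, -112.6]
contact_force: [0.0, -0.1, -2.7]
grip_width: 12.0
9.3 pos [489.1 313.6 310.9] x [ 0.    -0.001 -1.   ] y [ 0.002  1.    -0.001] yawy 89.9 F [-0.09 -0.33 -2.58] M [ 0.15 -0.04 -0.01] w 11.6 q [  4.  24. -52.  94.  20.  71.  38.]
```

View pics/s5.png

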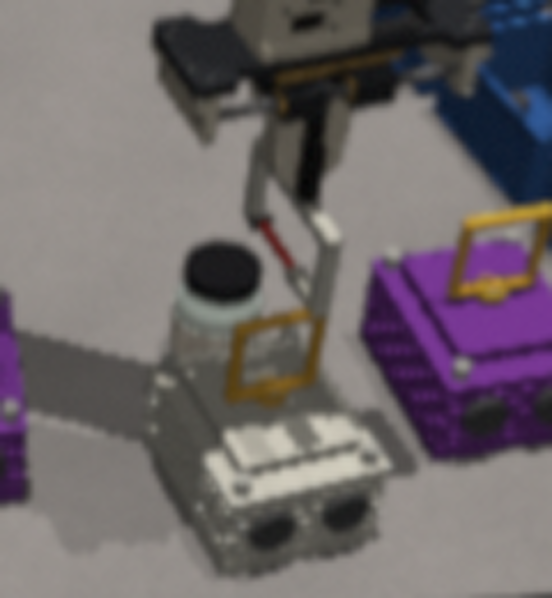

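View pics/d5.png

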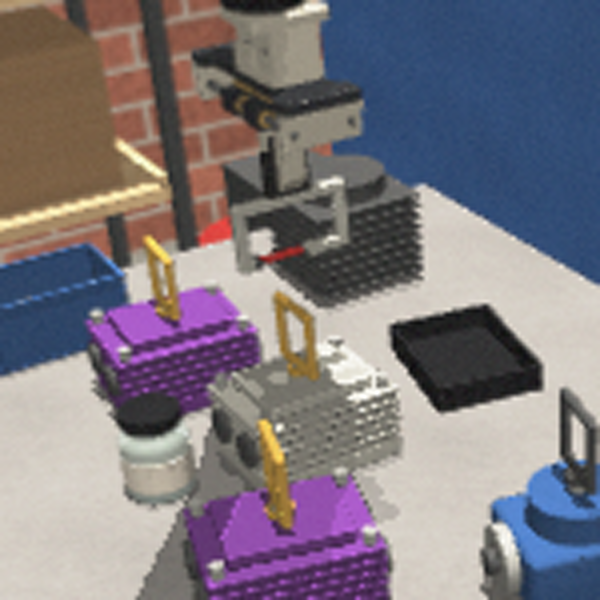

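View pics/w5.png

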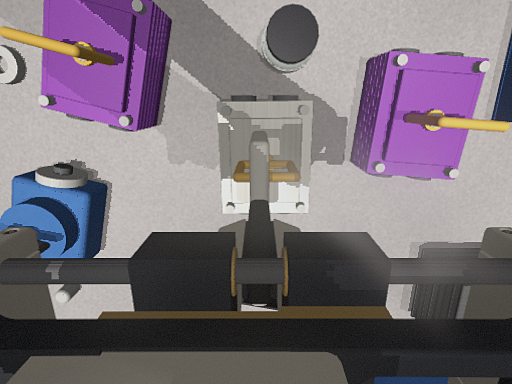

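Run:
```python
from h import *
import pickle
w=pickle.load(open("p5.pkl","rb"))[2]
cv2.imwrite("pics/w5z.png",cv2.resize(w["image"][85:225,200:330],None,fx=4,fy=4,interpolation=cv2.INTER_CUBIC))
print(np.round(w["origin"],1),np.round(w["orientation"],2))
```

```text
[412.  313.4 446.7] [1.633e+02 1.000e-01 8.991e+01]
```

View pics/w5z.png

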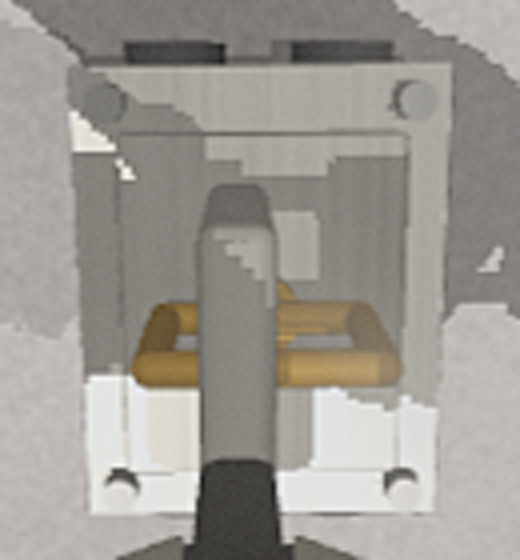

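Run:
```python
from h import *
import pickle
s,d,w=pickle.load(open("p5.pkl","rb"))
u=lambda x,y:np.array((200+x/4-.375,85+y/4-.375))
for n,x,y in [("TL",68,65),("TR",452,62),("BL",90,513),("BR",437,512)]: print(n,onz(w,u(x,y),90).round(1))
c=sum(onz(w,u(x,y),90) for x,y in [(68,65),(452,62),(90,513),(437,512)])/4;print(c)
for z in (162,165,168,171,174,178):
    a=onz(w,u(134,368),z);b=onz(w,u(401,368),z);print(z,"bar mid",((a+b)/2).round(1),"len",np.linalg.norm(a-b).round(1),"expected 70; yaw",np.degrees(np.arctan2(*(b-a)[[1,0]])).round(2))
# hook: far end spine top (z = TCP-94+66)
zt=311-94+66
print("spine far end centre", onz(w,u(236,228),zt), "width",onz(w,u(200,235),zt)-onz(w,u(275,235),zt))
print("end at gate", onz(w,u(237,186),311-94))
```

```text
TL [410.9 262.   90. ]
TR [410.2 376.9  90. ]
BL [554.8 262.9  90. ]
BR [554.6 379.4  90. ]
[482.61368916 320.29395537  90.        ]
162 bar mid [485.9 320.5 162. ] len 68.9 expected 70; yaw 89.93
165 bar mid [485.1 320.4 165. ] len 68.2 expected 70; yaw 89.93
168 bar mid [484.3 320.3 168. ] len 67.4 expected 70; yaw 89.93
171 bar mid [483.6 320.2 171. ] len 66.7 expected 70; yaw 89.93
174 bar mid [482.8 320.2 174. ] len 66.0 expected 70; yaw 89.93
178 bar mid [481.7 320.1 178. ] len 65.0 expected 70; yaw 89.93
spine far end centre [433.79295773 312.84062958 283.        ] width [ -0.01512261 -10.75205795   0.        ]
end at gate [434.28014851 312.82624283 217.        ]
```

The wrist view shows the yellow eye's bar at about (485, 320.4), z about 164, and the hook about 5 mm further in x and 7 mm less in y. I'll shift it and lower it partway, then look again.

```bash
python3 -m handwheel '[{"claw":0,"dx":0,"dy":0.4,"dz":-0.3,"ax":0,"ay":0,"az":0},{"claw":0,"dx":0.5,"dy":0.75,"dz":-0.53,"ax":0,"ay":0,"az":0},{"claw":0,"dx":1.5,"dy":0.75,"dz":-0.53,"ax":0,"ay":0,"az":0},{"claw":0,"dx":2.5,"dy":0.75,"dz":-0.53,"ax":0,"ay":0,"az":0},{"claw":0,"dx":2.7,"dy":0.75,"dz":-0.53,"ax":0,"ay":0,"az":0},{"claw":0,"dx":2.7,"dy":0.75,"dz":-0.53,"ax":0,"ay":0,"az":0},{"claw":0,"dx":2.7,"dy":0.75,"dz":-0.53,"ax":0,"ay":0,"az":0}]'
python3 - <<'E'
from h import *
import pickle
P=[vision.get_image(n) for n in ("scene","side","wrist")]
pickle.dump(P,open("p6.pkl","wb"))
st()
(s,d,w)=P
c=lambda im,x,y,W,H,f:cv2.resize(im[y:y+H,x:x+W],None,fx=f,fy=f,interpolation=cv2.INTER_CUBIC)
cv2.imwrite("pics/s6.png",np.hstack([c(s["image"],300,105,65,90,6),c(d["image"],165,115,65,90,6)]))
cv2.imwrite("pics/w6.png",c(w["image"],200,85,130,140,4))
print(np.round(w["origin"],1))
for q in ["mouth","spine","grip","hook"]:
    print(q,[[(np.round(k["pixel"],1).tolist(),round(k["score"],2)) for k in vision.spot_point(q,p)] for p in (s,d)])
E
```

```text
clock: 10.18
ee_pos: [483.4, 322.8, 284.3]
orientation: [46.1, 90.0, 46.1]
contact_force: [0.2, -0.0, -3.0]
grip_width: 11.8
10.32 pos [483.3 322.7 284.3] x [ 0.001  0.    -1.   ] y [-0.  1.  0.] yawy 90.0 F [-0.49  0.27 -2.51] M [ 0.14 -0.05 -0.03] w 11.5 q [  3.  26. -52.  96.  21.  69.  36.]
[406.1 322.4 420.3]
mouth [[([333.1, 141.9], 0.83)], []]
spine [[([330.2, 127.2], 0.54)], [([199.1, 136.5], 0.79), ([247.4, 174.8], 0.52)]]
grip [[([335.0, 117.2], 0.87)], [([197.9, 128.2], 0.51)]]
hook [[([332.8, 142.7], 0.56)], [([197.6, 148.7], 0.64), ([324.6, 270.5], 0.36)]]
```

View pics/s6.png

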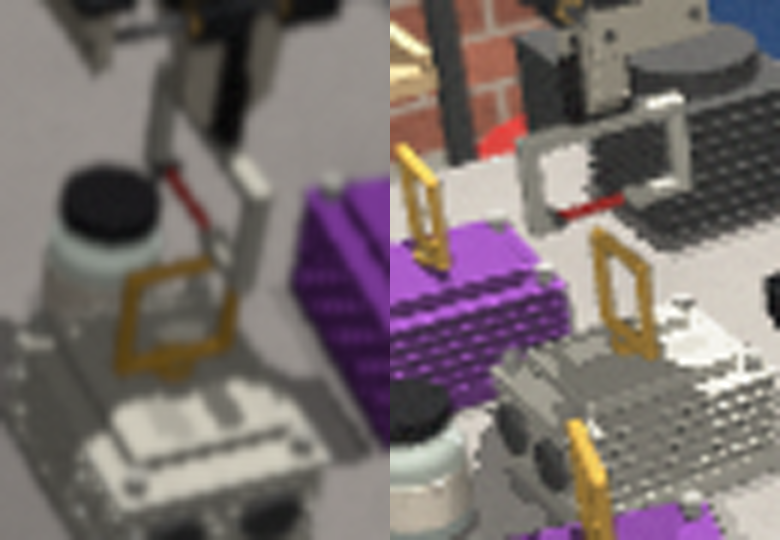

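View pics/w6.png

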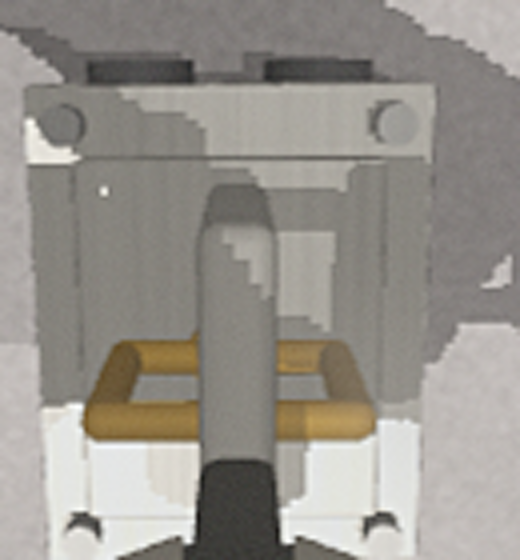

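Run:
```python
from h import *
import pickle
s,d,w=pickle.load(open("p6.pkl","rb"))
u=lambda x,y:np.array((200+x/4-.375,85+y/4-.375))
for z in (160,162,164,166,168,172):
    a=onz(w,u(85,420),z);b=onz(w,u(376,420),z);print(z,"bar mid",((a+b)/2).round(1),"len",np.linalg.norm(a-b).round(1),np.degrees(np.arctan2(*(b-a)[[1,0]])).round(2))
h=284.2-94
print("hook end", onz(w,u(236,228),h+66)+[57,0,0], onz(w,u(237,186),h)+[57,0,0])
# lower bar sight: z-62
for z in (162,166,170): print(z,"lower bar x", onz(w,u(160,357),z-62)[0])
# scene/side: hook corners, side crop 165,115 f6 (x offset 390)
S=lambda x,y:(300+x/6-.42,105+y/6-.42); D=lambda x,y:(165+(x-390)/6-.42,115+y/6-.42)
for n,a,b in [("bar -y",S(130,278),D(645,262)),("bar +y",S(237,262) ,D(600,238))]:
    print(n,tri([(s,a),(d,b)]))
# side top corners of ring outer (z=h+66), bottom outer corners (z=h)
for n,uv,z in [("top far",D(523,147),h+66),("top near",D(686,98),h+66),("bot far",D(540,230),h),("bot near",D(688,190),h)]:print(n,onz(d,uv,z).round(1))
```

```text
160 bar mid [486.7 320.7 160. ] len 69.6 90.04
162 bar mid [486.  320.7 162. ] len 69.1 90.04
164 bar mid [485.4 320.7 164. ] len 68.5 90.04
166 bar mid [484.8 320.7 166. ] len 68.0 90.04
168 bar mid [484.2 320.7 168. ] len 67.4 90.04
172 bar mid [482.9 320.8 172. ] len 66.4 90.04
hook end [485.03842223 322.14368119 256.2       ] [485.55051445 322.2295834  190.2       ]
162 lower bar x 486.1581750482693
166 lower bar x 485.1579247422529
170 lower bar x 484.15767443623645
bar -y (array([486.87655952, 286.99098814, 168.33338185]), [np.float64(0.0), np.float64(0.0)])
bar +y (array([485.62517831, 348.46662487, 161.07410133]), [np.float64(0.2), np.float64(0.1)])
top far [425.6 307.9 256.2]
top near [539.  312.4 256.2]
bot far [436.6 326.4 190.2]
bot near [538.3 320.3 190.2]
```

The hook centre (485.2) and bar (485.4) agree in x. I'll lower it close to first touch.

```bash
python3 -m handwheel '[{"claw":0,"dx":0.8,"dy":-0.1,"dz":0,"ax":0,"ay":0,"az":0},{"claw":0,"dx":1.6,"dy":-0.1,"dz":0,"ax":0,"ay":0,"az":0},{"claw":0,"dx":2.0,"dy":-0.1,"dz":0,"ax":0,"ay":0,"az":0},{"claw":0,"dx":2.2,"dy":-0.1,"dz":0,"ax":0,"ay":0,"az":0},{"claw":0,"dx":2.2,"dy":-0.1,"dz":0,"ax":0,"ay":0,"az":0}]'
python3 -m handwheel '[{"claw":0,"dx":0.2,"dy":0,"dz":0,"ax":0,"ay":0,"az":0},{"claw":0,"dx":0.2,"dy":0,"dz":0,"ax":0,"ay":0,"az":0}]'
python3 -m handwheel '[{"claw":0,"dx":0.2,"dy":0,"dz":0,"ax":0,"ay":0,"az":0},{"claw":0,"dx":0.2,"dy":0,"dz":0,"ax":0,"ay":0,"az":0}]'
python3 -m handwheel '[{"claw":0,"dx":0.2,"dy":0,"dz":0,"ax":0,"ay":0,"az":0},{"claw":0,"dx":0.2,"dy":0,"dz":0,"ax":0,"ay":0,"az":0}]'
```

```text
clock: 11.35
ee_pos: [483.1, 321.7, 261.9]
orientation: [176.4, 90.0, 176.4]
contact_force: [0.8, -0.5, -3.3]
grip_width: 11.7
clock: 11.6
ee_pos: [483.1, 321.6, 260.0]
orientation: [-26.9, 90.0, -26.9]
contact_force: [0.2, 0.5, -2.3]
grip_width: 11.9
clock: 11.85
ee_pos: [483.2, 321.8, 258.4]
orientation: [28.7, 90.0, 28.8]
contact_force: [-1.0, -0.7, 0.4]
grip_width: 12.0
clock: 12.1
ee_pos: [483.2, 321.7, 256.1]
orientation: [47.4, 90.0, 47.4]
contact_force: [-1.1, 0.0, 1.1]
grip_width: 11.7
```

Touched at TCP z of about 259.5, so the bar is at about 164. The push is about 4 N. One look to confirm that the bar is on the gate.

```bash
cat > look.py <<'E'
from h import *
import sys
s=vision.get_image("scene");d=vision.get_image("side");st()
c=lambda im,x,y,W,H,f:cv2.resize(im[y:y+H,x:x+W],None,fx=f,fy=f,interpolation=cv2.INTER_CUBIC)
cv2.imwrite(f"pics/{sys.argv[1]}.png",np.hstack([c(s["image"],300,105,65,90,6),c(d["image"],165,115,65,90,6)]))
E
python3 look.py L7
```

```text
12.2 pos [483.2 321.7 256.1] x [ 0.  0. -1.] y [-0.  1.  0.] yawy 90.0 F [-0.23 -0.03  1.09] M [0.03 0.21 0.02] w 11.6 q [  2.  27. -51.  98.  23.  66.  35.]
```

View pics/L7.png

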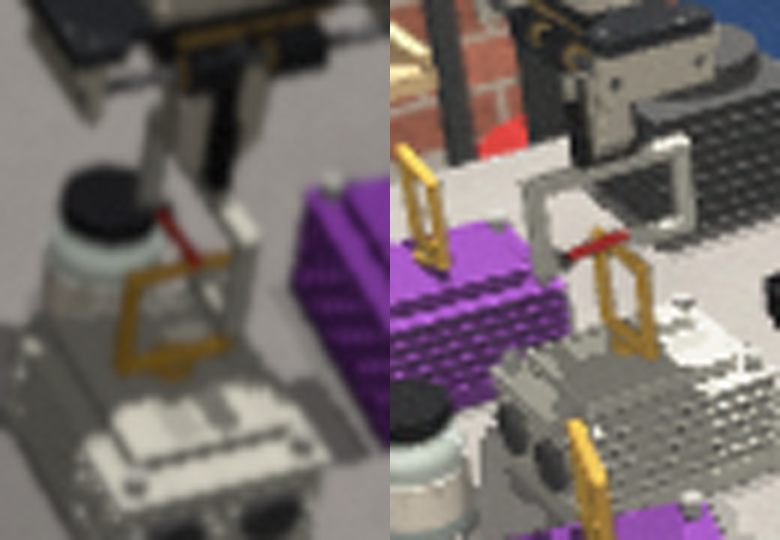

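The gate's free end is rising on the bar, about three quarters along, as wanted. I'll keep pressing in small steps.

```bash
python3 -m handwheel '[{"claw":0,"dx":0.25,"dy":0,"dz":0,"ax":0,"ay":0,"az":0},{"claw":0,"dx":0.5,"dy":0,"dz":0,"ax":0,"ay":0,"az":0},{"claw":0,"dx":0.75,"dy":0,"dz":0,"ax":0,"ay":0,"az":0},{"claw":0,"dx":0.75,"dy":0,"dz":0,"ax":0,"ay":0,"az":0}]'
python3 -m handwheel '[{"claw":0,"dx":0.25,"dy":0,"dz":0,"ax":0,"ay":0,"az":0},{"claw":0,"dx":0.5,"dy":0,"dz":0,"ax":0,"ay":0,"az":0},{"claw":0,"dx":0.75,"dy":0,"dz":0,"ax":0,"ay":0,"az":0},{"claw":0,"dx":0.75,"dy":0,"dz":0,"ax":0,"ay":0,"az":0}]'
python3 -m handwheel '[{"claw":0,"dx":0.25,"dy":0,"dz":0,"ax":0,"ay":0,"az":0},{"claw":0,"dx":0.5,"dy":0,"dz":0,"ax":0,"ay":0,"az":0},{"claw":0,"dx":0.75,"dy":0,"dz":0,"ax":0,"ay":0,"az":0},{"claw":0,"dx":0.75,"dy":0,"dz":0,"ax":0,"ay":0,"az":0}]'
python3 look.py L8
```

```text
clock: 12.7
ee_pos: [483.6, 321.7, 248.5]
orientation: [35.4, 90.0, 35.4]
contact_force: [0.7, 0.2, 1.7]
grip_width: 11.8
clock: 13.2
ee_pos: [482.8, 321.8, 240.8]
orientation: [165.2, 90.0, 165.3]
contact_force: [-0.0, 0.5, 2.4]
grip_width: 12.0
clock: 13.7
ee_pos: [482.4, 321.7, 233.1]
orientation: [-170.5, 89.9, -170.5]
contact_force: [-1.6, 1.1, 3.3]
grip_width: 11.5
13.8 pos [482.3 321.7 233.2] x [-0.002 -0.    -1.   ] y [-0.001  1.    -0.   ] yawy 90.0 F [-1.81 -0.53  3.1 ] M [ 0.18  0.38 -0.01] w 11.5 q [  1.  29. -50. 100.  24.  63.  34.]
```

View pics/L8.png

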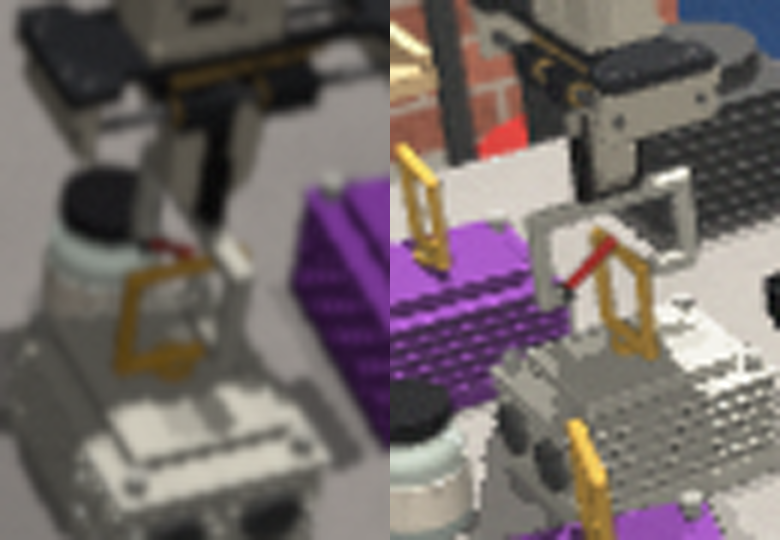

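```bash
python3 -m handwheel '[{"claw":0,"dx":0.2,"dy":0,"dz":0,"ax":0,"ay":0,"az":0},{"claw":0,"dx":0.4,"dy":0,"dz":0,"ax":0,"ay":0,"az":0},{"claw":0,"dx":0.6,"dy":0,"dz":0,"ax":0,"ay":0,"az":0},{"claw":0,"dx":0.6,"dy":0,"dz":0,"ax":0,"ay":0,"az":0}]'
python3 -m handwheel '[{"claw":0,"dx":0.2,"dy":0,"dz":0,"ax":0,"ay":0,"az":0},{"claw":0,"dx":0.4,"dy":0,"dz":0,"ax":0,"ay":0,"az":0},{"claw":0,"dx":0.6,"dy":0,"dz":0,"ax":0,"ay":0,"az":0},{"claw":0,"dx":0.6,"dy":0,"dz":0,"ax":0,"ay":0,"az":0}]'
python3 -m handwheel '[{"claw":0,"dx":0.2,"dy":0,"dz":0,"ax":0,"ay":0,"az":0},{"claw":0,"dx":0.4,"dy":0,"dz":0,"ax":0,"ay":0,"az":0},{"claw":0,"dx":0.4,"dy":0,"dz":0,"ax":0,"ay":0,"az":0}]'
python3 look.py L9
```

```text
clock: 14.3
ee_pos: [482.4, 321.6, 227.1]
orientation: [-168.5, 89.9, -168.5]
contact_force: [-2.7, -0.2, 2.3]
grip_width: 12.0
clock: 14.8
ee_pos: [481.3, 321.4, 220.4]
orientation: [-161.9, 89.8, -161.8]
contact_force: [-6.6, 0.3, -0.2]
grip_width: 11.3
clock: 15.18
ee_pos: [484.0, 321.0, 217.1]
orientation: [-34.8, 90.0, -34.8]
contact_force: [1.0, -1.0, -3.2]
grip_width: 12.0
15.28 pos [483.8 321.3 217.4] x [ 0.001 -0.    -1.   ] y [ 0.  1. -0.] yawy 90.0 F [ 0.47 -0.7  -3.  ] M [ 0.15 -0.07 -0.06] w 11.6 q [  1.  30. -49. 100.  25.  62.  33.]
```

View pics/L9.png

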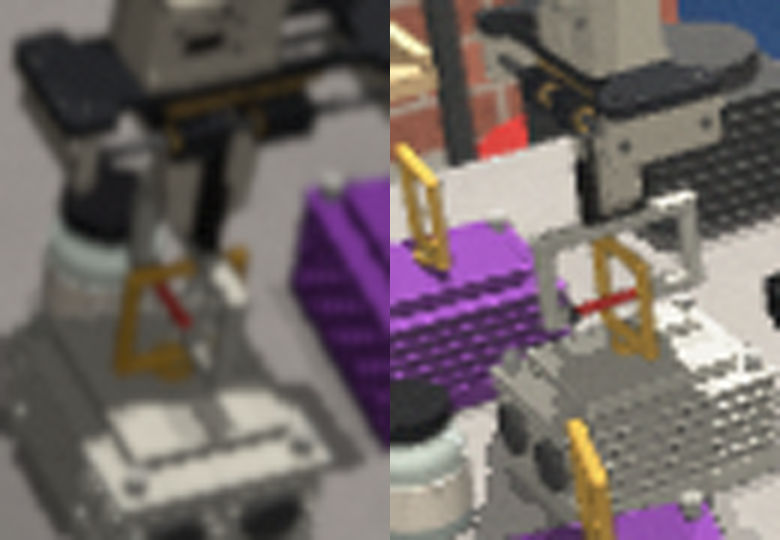

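It snapped: the force is back to the bare hook weight, and the gate is shut with the bar inside the ring. Now the tug, easing up to the gate.

```bash
python3 -m handwheel '[{"claw":0,"dx":-0.4,"dy":0,"dz":0,"ax":0,"ay":0,"az":0},{"claw":0,"dx":-0.9,"dy":0,"dz":0,"ax":0,"ay":0,"az":0},{"claw":0,"dx":-1.4,"dy":0,"dz":0,"ax":0,"ay":0,"az":0},{"claw":0,"dx":-1.9,"dy":0,"dz":0,"ax":0,"ay":0,"az":0},{"claw":0,"dx":-2.1,"dy":0,"dz":0,"ax":0,"ay":0,"az":0},{"claw":0,"dx":-2.1,"dy":0,"dz":0,"ax":0,"ay":0,"az":0}]'
for i in 1; do python3 -m handwheel '[{"claw":0,"dx":-0.1,"dy":0,"dz":0,"ax":0,"ay":0,"az":0},{"claw":0,"dx":-0.1,"dy":0,"dz":0,"ax":0,"ay":0,"az":0}]'; done
python3 -m handwheel '[{"claw":0,"dx":-0.1,"dy":0,"dz":0,"ax":0,"ay":0,"az":0},{"claw":0,"dx":-0.1,"dy":0,"dz":0,"ax":0,"ay":0,"az":0}]'
```

```text
clock: 16.02
ee_pos: [483.2, 321.7, 238.7]
orientation: [20.5, 90.0, 20.5]
contact_force: [0.0, -0.1, -2.6]
grip_width: 11.8
clock: 16.27
ee_pos: [483.1, 321.6, 239.4]
orientation: [-162.7, 90.0, -162.7]
contact_force: [-0.3, -0.0, -3.3]
grip_width: 11.8
clock: 16.52
ee_pos: [483.2, 321.7, 240.6]
orientation: [64.2, 90.0, 64.2]
contact_force: [-1.2, 0.4, -1.9]
grip_width: 11.9
```

```bash
python3 -m handwheel '[{"claw":0,"dx":-0.1,"dy":0,"dz":0,"ax":0,"ay":0,"az":0},{"claw":0,"dx":-0.1,"dy":0,"dz":0,"ax":0,"ay":0,"az":0}]'
python3 -m handwheel '[{"claw":0,"dx":-0.05,"dy":0,"dz":0,"ax":0,"ay":0,"az":0},{"claw":0,"dx":-0.05,"dy":0,"dz":0,"ax":0,"ay":0,"az":0}]'
```

```text
clock: 16.77
ee_pos: [483.2, 321.7, 241.6]
orientation: [34.8, 90.0, 34.8]
contact_force: [0.2, -0.7, -2.0]
grip_width: 11.7
clock: 17.02
ee_pos: [483.2, 321.6, 242.0]
orientation: [-164.5, 90.0, -164.5]
contact_force: [-0.3, -0.5, -2.7]
grip_width: 11.4
```

```bash
python3 -m handwheel '[{"claw":0,"dx":-0.05,"dy":0,"dz":0,"ax":0,"ay":0,"az":0},{"claw":0,"dx":-0.05,"dy":0,"dz":0,"ax":0,"ay":0,"az":0}]'
```

```text
clock: 17.27
ee_pos: [483.1, 321.5, 242.3]
orientation: [-178.4, 90.0, -178.4]
contact_force: [-0.6, 0.6, -5.1]
grip_width: 11.9
```

```bash
python3 -m handwheel '[{"claw":0,"dx":-0.05,"dy":0,"dz":0,"ax":0,"ay":0,"az":0},{"claw":0,"dx":-0.05,"dy":0,"dz":0,"ax":0,"ay":0,"az":0}]'
```

```text
clock: 17.52
ee_pos: [483.1, 321.5, 242.5]
orientation: [-172.4, 90.0, -172.4]
contact_force: [1.2, 0.4, -9.5]
grip_width: 11.7
```

```bash
python3 -m handwheel '[{"claw":0,"dx":-0.05,"dy":0,"dz":0,"ax":0,"ay":0,"az":0},{"claw":0,"dx":-0.05,"dy":0,"dz":0,"ax":0,"ay":0,"az":0}]'
```

```text
clock: 17.77
ee_pos: [483.0, 321.4, 242.8]
orientation: [-166.7, 90.0, -166.6]
contact_force: [2.1, 1.4, -15.3]
grip_width: 11.8
```

The tug reached about 12 N on the bar. I'll ease slightly, hold at about 8 N, and check.

```bash
python3 -m handwheel '[{"claw":0,"dx":0.04,"dy":0,"dz":0,"ax":0,"ay":0,"az":0},{"claw":0,"dx":0.04,"dy":0,"dz":0,"ax":0,"ay":0,"az":0},{"claw":0,"dx":0.04,"dy":0,"dz":0,"ax":0,"ay":0,"az":0}]'
python3 look.py L10
```

```text
clock: 18.15
ee_pos: [483.0, 321.4, 242.8]
orientation: [-149.1, 90.0, -149.1]
contact_force: [1.2, 1.8, -14.8]
grip_width: 11.4
18.25 pos [483.  321.4 242.9] x [-0. -0. -1.] y [-0.  1. -0.] yawy 90.0 F [  2.27   1.34 -15.69] M [ 0.61 -0.54 -0.  ] w 11.9 q [  2.  28. -50.  99.  24.  64.  34.]
```

View pics/L10.png

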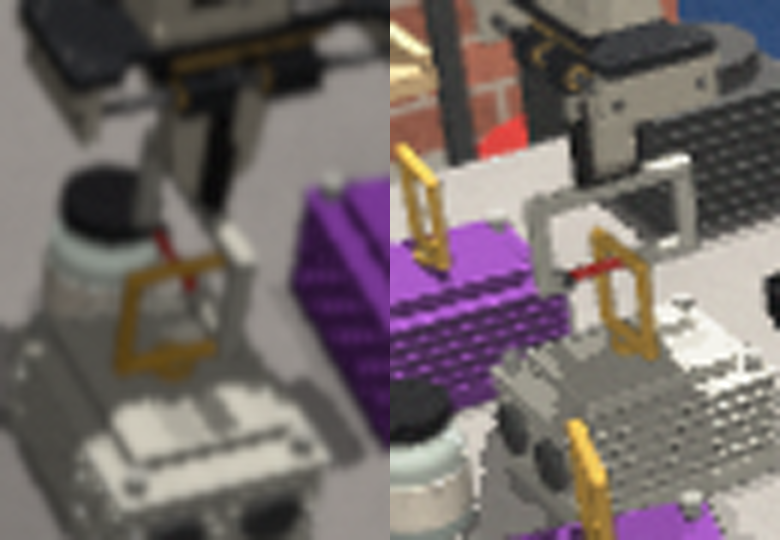

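Locked: the gate is shut against the bar under load. Lowering until it hangs.

```bash
python3 -m handwheel '[{"claw":0,"dx":0.3,"dy":0,"dz":0,"ax":0,"ay":0,"az":0},{"claw":0,"dx":0.8,"dy":0,"dz":0,"ax":0,"ay":0,"az":0},{"claw":0,"dx":1.4,"dy":0,"dz":0,"ax":0,"ay":0,"az":0},{"claw":0,"dx":2.0,"dy":0,"dz":0,"ax":0,"ay":0,"az":0},{"claw":0,"dx":2.6,"dy":0,"dz":0,"ax":0,"ay":0,"az":0},{"claw":0,"dx":3.0,"dy":0,"dz":0,"ax":0,"ay":0,"az":0},{"claw":0,"dx":3.1,"dy":0,"dz":0,"ax":0,"ay":0,"az":0},{"claw":0,"dx":3.1,"dy":0,"dz":0,"ax":0,"ay":0,"az":0}]'
python3 -m handwheel '[{"claw":0,"dx":0.1,"dy":0,"dz":0,"ax":0,"ay":0,"az":0},{"claw":0,"dx":0.1,"dy":0,"dz":0,"ax":0,"ay":0,"az":0}]'
```

```text
clock: 19.25
ee_pos: [483.2, 321.7, 212.1]
orientation: [96.1, 90.0, 96.1]
contact_force: [-0.1, -0.3, -3.2]
grip_width: 11.8
clock: 19.5
ee_pos: [483.2, 321.6, 211.2]
orientation: [26.0, 90.0, 26.0]
contact_force: [-0.8, 0.5, -2.5]
grip_width: 12.3
```

```bash
python3 -m handwheel '[{"claw":0,"dx":0.1,"dy":0,"dz":0,"ax":0,"ay":0,"az":0},{"claw":0,"dx":0.1,"dy":0,"dz":0,"ax":0,"ay":0,"az":0}]'
```

```text
clock: 19.75
ee_pos: [483.1, 321.5, 210.1]
orientation: [-137.8, 90.0, -137.8]
contact_force: [-0.0, -0.3, -2.8]
grip_width: 11.9
```

```bash
python3 -m handwheel '[{"claw":0,"dx":0.05,"dy":0,"dz":0,"ax":0,"ay":0,"az":0},{"claw":0,"dx":0.05,"dy":0,"dz":0,"ax":0,"ay":0,"az":0}]'
```

```text
clock: 20.0
ee_pos: [483.1, 321.6, 209.6]
orientation: [175.8, 90.0, 175.8]
contact_force: [-0.7, 1.6, -2.6]
grip_width: 12.0
```

```bash
python3 -m handwheel '[{"claw":0,"dx":0.05,"dy":0,"dz":0,"ax":0,"ay":0,"az":0},{"claw":0,"dx":0.05,"dy":0,"dz":0,"ax":0,"ay":0,"az":0}]'
```

```text
clock: 20.25
ee_pos: [483.2, 321.6, 209.1]
orientation: [-145.7, 90.0, -145.6]
contact_force: [0.4, 1.0, -2.9]
grip_width: 11.7
```

```bash
python3 -m handwheel '[{"claw":0,"dx":0.05,"dy":0,"dz":0,"ax":0,"ay":0,"az":0},{"claw":0,"dx":0.05,"dy":0,"dz":0,"ax":0,"ay":0,"az":0}]'
```

```text
clock: 20.5
ee_pos: [483.2, 321.7, 208.7]
orientation: [41.9, 90.0, 41.9]
contact_force: [0.2, 0.2, -2.9]
grip_width: 11.8
```

```bash
python3 -m handwheel '[{"claw":0,"dx":0.05,"dy":0,"dz":0,"ax":0,"ay":0,"az":0},{"claw":0,"dx":0.05,"dy":0,"dz":0,"ax":0,"ay":0,"az":0}]'
```

```text
clock: 20.75
ee_pos: [483.2, 321.7, 208.6]
orientation: [-1.8, 90.0, -1.8]
contact_force: [-1.7, -1.2, 1.6]
grip_width: 11.8
```

```bash
python3 -m handwheel '[{"claw":0,"dx":0.05,"dy":0,"dz":0,"ax":0,"ay":0,"az":0},{"claw":0,"dx":0.05,"dy":0,"dz":0,"ax":0,"ay":0,"az":0}]'
```

```text
clock: 21.0
ee_pos: [483.3, 321.7, 208.5]
orientation: [-13.5, 90.0, -13.5]
contact_force: [-1.7, -1.4, 6.0]
grip_width: 11.8
```

Resting on the spine now. I'll ease off and check the picture before letting go.

```bash
python3 -m handwheel '[{"claw":0,"dx":-0.08,"dy":0,"dz":0,"ax":0,"ay":0,"az":0},{"claw":0,"dx":-0.08,"dy":0,"dz":0,"ax":0,"ay":0,"az":0},{"claw":0,"dx":-0.08,"dy":0,"dz":0,"ax":0,"ay":0,"az":0}]' 15
python3 look.py L11
```

```text
clock: 21.38
ee_pos: [483.3, 321.8, 208.6]
orientation: [48.9, 90.0, 48.9]
contact_force: [-0.2, -0.8, 1.7]
grip_width: 11.7
21.48 pos [483.2 321.8 208.6] x [ 0.  0. -1.] y [-0.  1.  0.] yawy 90.0 F [-0.71 -0.15  1.77] M [ 0.03  0.17 -0.04] w 11.8 q [  0.  30. -49. 101.  26.  61.  33.]
```

View pics/L11.png

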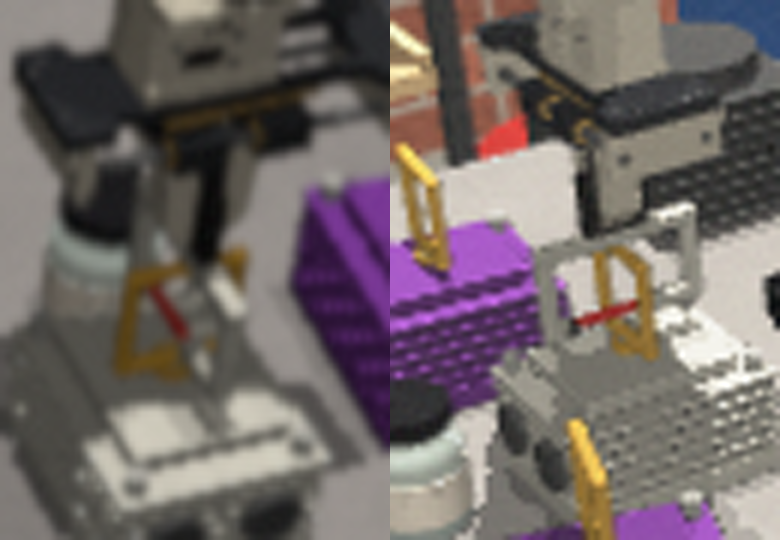

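The hook sits upright on the bar with the gate shut. Letting go and rising.

```bash
python3 -m handwheel '[{"claw":0.16,"dx":0,"dy":0,"dz":0,"ax":0,"ay":0,"az":0},{"claw":0.2,"dx":0,"dy":0,"dz":0,"ax":0,"ay":0,"az":0},{"claw":0.3,"dx":0,"dy":0,"dz":0,"ax":0,"ay":0,"az":0},{"claw":0.6,"dx":0,"dy":0,"dz":0,"ax":0,"ay":0,"az":0},{"claw":0.6,"dx":0,"dy":0,"dz":0,"ax":0,"ay":0,"az":0},{"claw":0.6,"dx":0,"dy":0,"dz":0,"ax":0,"ay":0,"az":0},{"claw":0.6,"dx":0,"dy":0,"dz":0,"ax":0,"ay":0,"az":0}]'
python3 look.py L12
```

```text
clock: 22.35
ee_pos: [483.2, 321.6, 208.5]
orientation: [14.8, 90.0, 14.8]
contact_force: [0.3, 0.3, 0.1]
grip_width: 55.1
22.45 pos [483.2 321.6 208.4] x [-0.  0. -1.] y [-0.  1.  0.] yawy 90.0 F [ 0.86  0.35 -0.29] M [ 0.13 -0.06  0.  ] w 54.8 q [  0.  30. -49. 101.  26.  61.  33.]
```

View pics/L12.png

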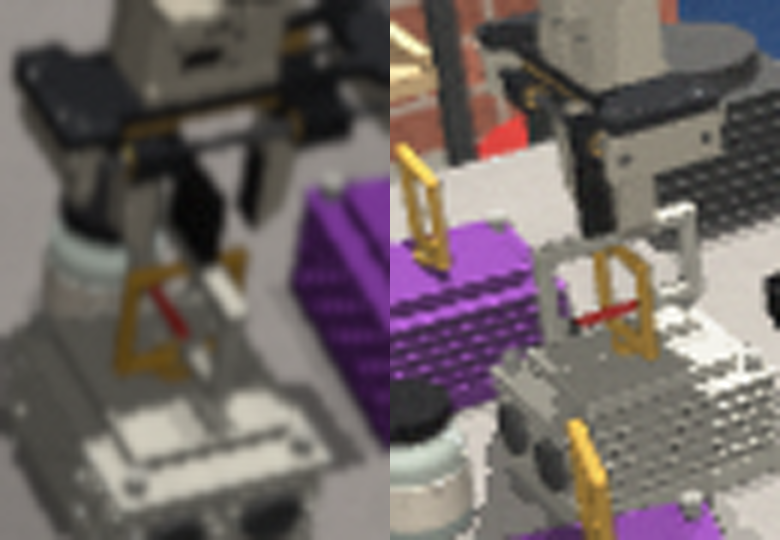

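```bash
python3 -m handwheel '[{"claw":0.6,"dx":-1,"dy":0,"dz":0,"ax":0,"ay":0,"az":0},{"claw":0.6,"dx":-3,"dy":0,"dz":0,"ax":0,"ay":0,"az":0},{"claw":0.6,"dx":-6,"dy":0,"dz":0,"ax":0,"ay":0,"az":0},{"claw":0.6,"dx":-9,"dy":0,"dz":0,"ax":0,"ay":0,"az":0},{"claw":0.6,"dx":-12,"dy":0,"dz":0,"ax":0,"ay":0,"az":0},{"claw":0.6,"dx":-12,"dy":0,"dz":0,"ax":0,"ay":0,"az":0},{"claw":0.6,"dx":-12,"dy":0,"dz":0,"ax":0,"ay":0,"az":0},{"claw":0.6,"dx":-12,"dy":0,"dz":0,"ax":0,"ay":0,"az":0}]'
python3 look.py L13
python3 - <<'E'
from h import *
w=vision.get_image("wrist");cv2.imwrite("pics/w13.png",w["image"])
E
```

```text
clock: 23.45
ee_pos: [482.8, 321.2, 327.7]
orientation: [-144.7, 89.9, -144.7]
contact_force: [-0.8, 1.0, 0.1]
grip_width: 55.0
23.55 pos [482.8 321.3 327.6] x [-0.001 -0.001 -1.   ] y [-0.     1.    -0.001] yawy 90.0 F [-0.48 -0.43 -0.13] M [ 0.1  -0.03  0.06] w 55.0 q [  4.  24. -53.  93.  19.  73.  38.]
```

View pics/L13.png

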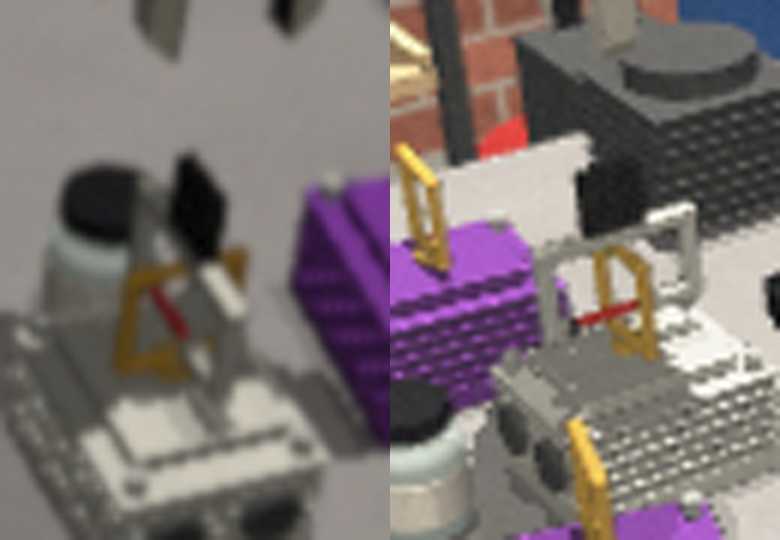

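View pics/w13.png

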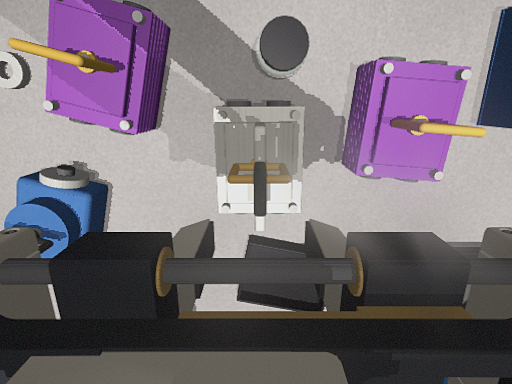

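The hook hangs upright at wrist (260,180), centred on the yellow bar, with the gate shut and the gripper well clear. Handing in.

```bash
python3 -c "
from plant import manip
print(manip.finish_job())"
```

```text
the job is handed in; nothing more can be done
None
```

The snap hook is clipped on the yellow lifting eye of the silver cylinder head, hanging upright with the gate shut. I let go of it and handed the job in at about 23.7 s.

- **Press:** The hook first touched the bar with the tool at z ≈ 259.5 mm and snapped shut after about 40 mm. Readings between steps never showed more than about 7 N of push on the bar.
- **Tug:** Pulling up against the shut gate read about 12 N, above the 8 N asked for but under the 25 N limit. I eased back 0.4 mm but the reading did not drop. The gate stayed shut throughout.
- **Lowering:** Setting it down on the bar briefly pressed with about 9 N, and I eased off before opening the fingers.
- **Last checks:** The scene, side and wrist pictures show the hook on the bar and centred, with the gate shut. The gripper is about 120 mm above its release height and reads no force. I did not measure the other bench items for movement; the arm was never close to them.

The one mismatch was height: my early sightings of the head's top corners came out low. The eye's bar was at z ≈ 164 mm both by sight and by touch.

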